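# Snap the clip-on cover onto the butter dish

## Robot

A 6-joint arm with a two-finger parallel gripper is mounted at the origin on the work surface. World frame = base frame: x ahead of the robot, y to its left, z up, the work surface at z = 0. Lengths are in m, angles in rad, forces in N, time in s.
With the tool pointing down it reaches from about 0.35 to 0.975 m from the base axis. Payload 4.9 kg.
Tool frame: the origin (TCP) lies between the finger pads; the fingertips stand 22 mm ahead of it and the grasp point (between the pads) lies 3 mm ahead of it; z points along the fingers, y is the line along which they close (so a half turn about z gives the same grasp; the last joint's range is limited). The gripper opens to 85 mm and grips with 20 to 120 N. Pads are 22 mm wide; open, the fingers measure 114 mm over their backs; the gripper's body (76 mm by 85 mm) begins 54 mm behind the grasp point. The pads swing forward as they close: fully open they stand 13 mm farther back than shut.
Start: joints at [-1.359, 0.053, 1.613, -0, 1.476, -0.119], TCP at [0.203, -0.591, 0.253] pointing down, gripper open.
Joint ranges: [-3.01, 3.01], [-1.01, 2.22], [0.06, 2.58], [-1.02, 4.17], [0.09, 2.62], [-3.14, 3.14]. Speed limits (rad/s): [2.57, 2.57, 3.14, 3.14, 3.14, 3.14].

## Interface

Orientations are given as a unit quaternion [w, x, y, z].
In Python, from plant import state, grab_frame, get_calibration, job_done, recognise, regions_of gives the robot as it stands.
- The arm moves only by the tool apply_moves, never from a script. Its argument "targets" is a list of rows, each an object with "translation": the shift along the tool's x, y, z normalised to -1 to 1, where 1 is 100 mm, a list of three; "twist": the turn about the tool's z normalised to -1 to 1, where 1 is 0.1 rad; "hand": the opening, from 0 (shut) to 1 (fully open). A call has 1 to 8 rows; each row shifts and turns the commanded pose from where the row before left it, along the tool's axes as they then stand; what a row does not reach is not made up. A row lasts 1/10 s, in which the tool goes at most 50 mm and 8.59 degrees, less where a joint would pass 70% of its speed; a pose out of reach is approached as far as the arm can. A call with a number of a shift or a turn outside -1 to 1 is refused whole. A call with a gripper value outside its range is refused whole. The fingers move at their own pace and stop on an object; the grip force is fixed at half the most. Time passes only in rows, so rows that do not move let the fingers close. It gives the time, the measured TCP pose, the force, the opening and the grip force at its end, in the units of the state.
- state(): the state, without advancing time (a new reading comes with each control period).
- grab_frame(name): name is "side" or "top"; returns the picture (400x640x3 uint8, red, green, blue); there is no depth.
- get_calibration(name): a dict with "camera_matrix" (3x3 intrinsics, pixels), "pose" (4x4, takes a point from camera to world coordinates). Camera axes: x right, y up, looking along -z (the intrinsics and any distortion apply to the point x, -y, -z); pixel columns grow to the right and rows downward; lengths in m; the calibration is good to about 2 mm. A picture is of the moment at which its call begins. get_calibration takes no time and is no camera call.
- job_done(): hands the job in; it is judged then, once.
Trained networks look in the newest picture that a camera, given by its name, has taken for a name from the list of things; names that differ only in an ending like _2 or _b are one class to them, and where a whole thing is asked for, a point or a joint stands for the part that bears it (a point fixed in the world has none). Each returns a list of dicts, best first, with "score" (0 to 1); they miss things now and then, are a little off and sometimes report something else, mostly with a low value. They report only what shows in the picture. A call takes as long as a camera call. They do not tell look-alikes from the thing itself.
- recognise(camera, query): "point" ([x, y, z] in m, in world coordinates, good to about 4 mm: the middle of the surface that is visible of it).
- regions_of(camera, query): "pixels" (400x640 bool, what is visible of it).
The state is a dict: "time": time; "joint_pos": joint angles; "joint_vel": joint speeds; "joint_efforts": joint torques, N m; "tool_pos": TCP position; "tool_rot": TCP orientation; "contact_force": force on the tool from outside, world axes, zero at the start; "ft_torque": the same for the moment, N m; "gripper_width": opening from 0.0 (shut) to 1.0 (fully open); "grasp_force": force on a finger pad.
Only numpy, scipy, OpenCV 4.12 (cv2) and the standard library are available. Lean on these libraries where they do the work, as an engineer would, in place of code of your own. Each camera call takes 0.05 s, during which the arm holds its last target. There are 200 camera calls.

## Task

Put the steel cover on the white butter dish and press it straight down until both clips have snapped under the rim and it sits fully home; press firmly but do not force it, because the ceramic chips. Then lift the closed dish by the cover's handle just clear of its board to check that the clips hold, set it down on the board again, upright, and let go. Leave everything else on the worktop where it is.

Things in the scene. Friction and masses are not known exactly. Their poses are not given: they have to be found in the camera images.
- cover_handle (a point): Centre of the handle of the loose steel cover (0.23 kg), z up. The grip is a bar 50 mm long (x), 20 mm wide (y), 26 mm tall, on a 12 mm wide stem; 13 mm stay free under the bar, above the plate. Its centre is over the cover's middle, 31 mm above the seating face. The cover starts upright on the worktop, standing on its skirt.
- cover_seat (a point): Centre of the cover's seating face, the underside of its plate (156 x 104 x 5 mm), axes as cover_handle; home when this point is at dish_rim. A locating skirt of 125 x 75 mm, tapered inwards over its lower 16 mm, reaches 24 mm below this face. The cover fits either way round (half turn about z).
- cover_clip (a point): The rigid clip arm at the cover's +x end, 82 mm from the middle, 5 mm below the seating face; the same at -x. Each is 30 mm wide, hangs from a sprung pivot to 22 mm below the seating face and has a sloped hook pointing inwards. Pushed over the rim the two together resist with about 12 to 17 N, most at 9 mm above home; then the push drops, and they snap under it 1.5 mm before home, a firm stop.
- dish_rim (a point): Centre of the rim's top plane of the loose white ceramic butter dish (0.4 to 0.6 kg), z up, x along its length. The overhanging rim is 156 x 104 mm, 6 mm thick; the mouth is 128 x 78 mm and 40 mm deep, empty, so the skirt has 1.5 mm of play each way. The clips touch the rim with the cover about 20 mm above home. The ceramic chips if cover and dish are pushed together with over 45 N.
- dish_foot (a point): Centre of the dish's flat underside, 140 x 90 mm, 48 mm below dish_rim; it stands on the board's pad. With both clips snapped the dish can be lifted by the cover's handle; it then hangs about 1.5 mm slack.
- pad_top (a point): Centre of the top of the soft pad (124 x 76 mm) under the dish, 36 to 44 mm above the worktop, z up; the pad is let into the middle of a wooden serving board, 240 mm (x) by 180 mm (y). It does not slide. Under a push of about 8 to 10 N on the dish it gives way straight down by 1 to 16 mm, different each time and not measured, until the dish's foot meets the board; it then stays down.
There are look-alikes about, which are no part of the job. Leave any orange look-alike of the part that bears cover_handle alone. Leave any orange look-alike of the part that bears dish_rim alone.

How it is judged:
By the outcome, as a careful person would: the job done as asked, in the order asked, and still so for the second after the job is handed in, with the robot touching nothing.
It also fails if it takes over 58 s, if anything falls off the work surface, if the arm or the gripper's body presses on something with over 40 N, if the wrist force passes 120 N, or if a joint passes its speed limit or range.

## Working session

There is one attempt and no reset: what is moved stays moved. The work goes in short steps, Python scripts to look and compute and a tool call to move; the robot and the scene stay as the last step left them, time stands still between calls to the robot, and variables do not carry over. Pictures are saved under pics/ and viewed, at most 10 in all, crops included, and the job is handed in when it is done.

Besides the shell and the picture viewer there is one more tool, called after "Request:" by a JSON object that holds its "fn" and its "kwargs". apply_moves: Moves the arm, as the interface text tells. Its arguments: {"type":"object","properties":{"targets":{"type":"array"}},"required":["targets"]}

```bash
mkdir -p pics
cat > h.py <<'E'
import numpy as np, cv2
from plant import *
def save(n,f): cv2.imwrite(f'pics/{f}.png',cv2.cvtColor(grab_frame(n),cv2.COLOR_RGB2BGR))
def proj(n,P):
    c=get_calibration(n);T=np.linalg.inv(np.array(c['pose']));p=(T[:3,:3]@np.atleast_2d(P).T).T+T[:3,3]
    p=p*[1,-1,-1];q=(np.array(c['camera_matrix'])@p.T).T;return q[:,:2]/q[:,2:]
def unproj(n,uv,z):
    c=get_calibration(n);T=np.array(c['pose']);K=np.array(c['camera_matrix'])
    uv=np.atleast_2d(uv);d=(np.linalg.inv(K)@np.c_[uv,np.ones(len(uv))].T).T*[1,-1,-1]
    d=d@T[:3,:3].T;o=T[:3,3];return o+d*((z-o[2])/d[:,2])[:,None]
E
python3 - <<'E'
from h import *
for n in('top','side'):
    save(n,n+'0')
    c=get_calibration(n);print({k:np.round(v,3).tolist() if not isinstance(v,str) else v for k,v in c.items()})
    for q in('cover_handle','dish_rim','cover_seat','pad_top','dish_foot'):
        for r in recognise(n,q): print(n,q,round(r['score'],2),np.round(r['point'],3),np.round(proj(n,r['point'])[0]))
s=state();print(s)
E
```

```text
{'camera_matrix': [[402.476, 0.0, 318.54], [0.0, 402.476, 200.528], [0.0, 0.0, 1.0]], 'pose': [[0.024, 0.99, -0.14, 0.306], [-0.999, 0.029, 0.031, -0.025], [0.035, 0.139, 0.99, 1.202], [0.0, 0.0, 0.0, 1.0]]}
top cover_handle 0.93 [ 0.722 -0.408  0.03 ] [434. 123.]
top cover_handle 0.88 [ 0.388 -0.378  0.03 ] [425. 232.]
top cover_handle 0.75 [ 0.557 -0.22   0.03 ] [372. 174.]
top dish_rim 0.9 [0.219 0.33  0.008] [180. 285.]
top dish_rim 0.85 [0.522 0.233 0.049] [217. 179.]
top cover_seat 0.89 [ 0.564 -0.214  0.03 ] [370. 171.]
top cover_seat 0.77 [ 0.388 -0.375  0.028] [424. 232.]
top cover_seat 0.74 [ 0.721 -0.408  0.031] [434. 123.]
top pad_top 0.71 [0.526 0.231 0.05 ] [218. 178.]
top dish_foot 0.94 [0.526 0.227 0.053] [219. 178.]
top dish_foot 0.57 [0.216 0.332 0.007] [180. 285.]
{'camera_matrix': [[503.615, 0.0, 325.146], [0.0, 503.615, 202.488], [0.0, 0.0, 1.0]], 'pose': [[-0.877, 0.221, -0.427, -0.133], [-0.481, -0.429, 0.765, 1.046], [-0.014, 0.876, 0.482, 0.77], [0.0, 0.0, 0.0, 1.0]]}
side cover_handle 0.9 [ 0.553 -0.204  0.029] [328. 190.]
side cover_handle 0.67 [ 0.426 -0.3
[... 542 characters left out ...]
5899410e+00,  5.26913758e-02,  1.61288543e+00,  1.01899200e-05,
        1.47595377e+00, -1.19006063e-01]), 'joint_vel': array([-1.20176560e-03,  1.24448330e-04,  1.34639034e-04, -5.07450490e-04,
        8.88639549e-04, -1.79305629e-05]), 'joint_efforts': array([-3.51961571e-04, -3.93407393e+01, -3.70231962e+01, -1.67044918e-04,
        7.49965111e-04, -9.24310910e-06]), 'tool_pos': array([ 0.2030039 , -0.59111214,  0.25331764]), 'tool_rot': array([3.07704009e-05, 9.86351972e-01, 1.64650499e-01, 6.50625473e-06]), 'contact_force': array([ 0.22233391, -0.23766062, -0.45282327]), 'ft_torque': array([ 0.01789465,  0.06409324, -0.02587538]), 'grasp_force': 0.0, 'gripper_width': 0.9998213474872026}
```

View pics/top0.png

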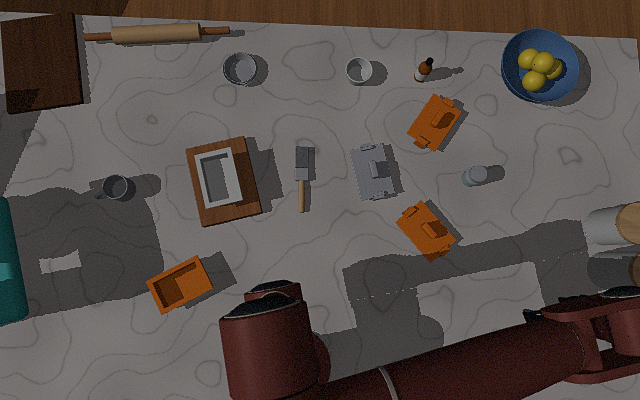

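View pics/side0.png

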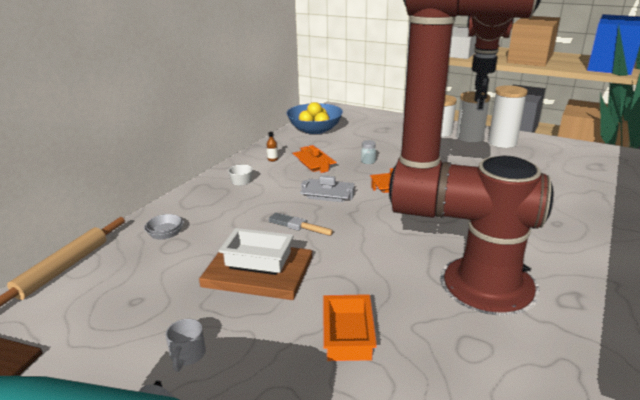

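Candidates: covers are grey steel (374,171), orange (434,123) and orange (427,230). Dishes are white (217,178) and orange (180,285). By the description I choose the grey cover and the white dish. Next I check that choice in a crop and fit their poses to the masks.

```bash
cat >> h.py <<'E'
from scipy.optimize import minimize
def box(cx,cy,z0,z1,lx,ly): return np.array([[cx+a*lx/2,cy+b*ly/2,z] for a in(-1,1) for b in(-1,1) for z in(z0,z1)])
COVER=[box(0,0,0,.005,.156,.104),box(0,0,.005,.018,.012,.012),box(0,0,.018,.044,.050,.020),
 box(.082,0,-.022,.003,.008,.030),box(-.082,0,-.022,.003,.008,.030),box(0,0,-.024,0,.118,.068)]
DISH=[box(0,0,-.006,0,.156,.104),np.r_[box(0,0,-.048,-.047,.140,.090),box(0,0,-.007,-.006,.14,.09)]]
BOARD=None
def place(pts,p):
    c,s=np.cos(p[3]),np.sin(p[3]);return pts@np.array([[c,-s,0],[s,c,0],[0,0,1]]).T+p[:3]
def sil(n,parts,p,S=4):
    m=np.zeros((400*S,640*S),np.uint8)
    for b in parts:
        q=(proj(n,place(b,p))+.5)*S
        cv2.fillConvexPoly(m,cv2.convexHull(np.round(q).astype(np.int32)),1)
    return cv2.resize(m.astype(np.float32),(640,400),interpolation=cv2.INTER_AREA)
def fit(parts,masks,p0,free):
    p0=np.array(p0,float)
    sc=np.array([.01,.01,.01,.15])[free]
    def cost(d):
        p=p0.copy();p[free]+=d*sc
        t=0
        for n,m in masks.items():
            s=sil(n,parts,p);t+=1-np.minimum(s,m).sum()/np.maximum(s,m).sum()
        return t
    r=minimize(cost,np.zeros(len(free)),method='Nelder-Mead',options=dict(xatol=.01,fatol=1e-4,initial_simplex=np.vstack([np.zeros(len(free)),np.eye(len(free))])))
    p=p0.copy();p[free]+=r.x*sc;return p,r.fun
def mask(n,q,xy,tol=.07):
    r=[a for a in recognise(n,q)]
    c=proj(n,xy)[0]
    b=min(regions_of(n,q),key=lambda a:np.hypot(*(np.argwhere(a['pixels']).mean(0)[::-1]-c)))
    return b['pixels'].astype(np.float32)
def outline(im,n,parts,p):
    for b in parts:
        q=cv2.convexHull(proj(n,place(b,p)).astype(np.float32)).astype(np.int32);cv2.polylines(im,[q],True,(0,255,0),1)
E
python3 - <<'E'
from h import *
mc={};md={}
for n in('top','side'):
    f=grab_frame(n); 
    mc[n]=mask(n,'cover_seat',[.557,-.21,.03]); md[n]=mask(n,'dish_rim',[.52,.228,.07])
    print(n,mc[n].sum(),md[n].sum(),np.argwhere(mc[n]).mean(0),np.argwhere(md[n]).mean(0))
np.savez('m.npz',ct=mc['top'],cs=mc['side'],dt=md['top'],ds=md['side'])
best=None
for yaw in np.arange(0,3.1,.4):
    r=fit(COVER,mc,[.555,-.21,.024,yaw],[0,1,3]); 
    if best is None or r[1]<best[1]: best=r
bd=None
for yaw in np.arange(0,3.1,.4):
    r=fit(DISH,md,[.52,.228,.088,yaw],[0,1,2,3]); 
    if bd is None or r[1]<bd[1]: bd=r
print('cover',best,'dish',bd)
for n,m in mc.items(): print(fit(COVER,{n:m},best[0],[0,1,3]))
for n,m in md.items(): print(fit(DISH,{n:m},bd[0],[0,1,3]))
t=cv2.imread('pics/top0.png');s=cv2.imread('pics/side0.png')
def crop(im,u,v,w,h,n,parts,p):
    K=4;c=cv2.resize(im[v:v+h,u:u+w],None,fx=K,fy=K,interpolation=cv2.INTER_CUBIC)
    for b in parts:
        q=cv2.convexHull(((proj(n,place(b,p))-[u,v]+.5)*K).astype(np.float32)).astype(np.int32);cv2.polylines(c,[q],True,(0,255,0),1)
    return c
a=np.hstack([crop(t,325,130,100,75,'top',COVER,best[0]),crop(s,280,160,100,75,'side',COVER,best[0])])
b=np.hstack([crop(t,170,140,100,75,'top',DISH,bd[0]),crop(s,205,215,100,75,'side',DISH,bd[0])])
cv2.imwrite('pics/crop.png',np.vstack([a,b]))
E
```

```text
top 1763.0 2036.0 [171.07543959 371.17923993] [177.58791749 218.24557957]
side 1049.0 2418.0 [188.90943756 327.52716873] [249.07568238 256.77047146]Traceback (most recent call last):
  File "<stdin>", line 10, in <module>
  File "h.py", line 34, in fit
    r=minimize(cost,np.zeros(len(free)),method='Nelder-Mead',options=dict(xatol=.01,fatol=1e-4,initial_simplex=np.vstack([np.zeros(len(free)),np.eye(len(free))])))
    res = _minimize_neldermead(fun, x0, args, callback, bounds=bounds,
                               **options)
    fxr = func(xr)
    fx = function(np.copy(x), *(wrapper_args + args))
  File "h.py", line 32, in cost
    s=sil(n,parts,p);t+=1-np.minimum(s,m).sum()/np.maximum(s,m).sum()
  File "h.py", line 22, in sil
    q=(proj(n,place(b,p))+.5)*S
       ~~~~^^^^^^^^^^^^^^
  File "h.py", line 5, in proj
    c=get_calibration(n);T=np.linalg.inv(np.array(c['pose']));p=(T[:3,:3]@np.atleast_2d(P).T).T+T[:3,3]
ValueError: time passes only in moves, steps and waits
```

```bash
sed -i 's/^from plant import \*/from plant import *\nimport functools, plant\nget_calibration=functools.lru_cache(None)(plant.get_calibration)/' h.py
cat >> h.py <<'E'
def crop(im,u,v,w,h,n,parts,p,K=4):
    c=cv2.resize(im[v:v+h,u:u+w],None,fx=K,fy=K,interpolation=cv2.INTER_CUBIC)
    for b in parts:
        q=cv2.convexHull(((proj(n,place(b,p))-[u,v]+.5)*K).astype(np.float32)).astype(np.int32);cv2.polylines(c,[q],True,(0,255,0),1)
    return c
def bestfit(parts,masks,p0,free):
    return min((fit(parts,masks,[*p0,y],free) for y in np.arange(0,3.1,.4)),key=lambda r:r[1])
E
cat > f.py <<'E'
from h import *
z=np.load('m.npz');mc={'top':z['ct'],'side':z['cs']};md={'top':z['dt'],'side':z['ds']}
best=bestfit(COVER,mc,[.555,-.21,.024],[0,1,3]);bd=bestfit(DISH,md,[.52,.228,.088],[0,1,2,3])
print('cover',best,'dish',bd)
for n,m in mc.items(): print(fit(COVER,{n:m},best[0],[0,1,3]))
for n,m in md.items(): print(fit(DISH,{n:m},bd[0],[0,1,3]))
t=cv2.imread('pics/top0.png');s=cv2.imread('pics/side0.png')
a=np.hstack([crop(t,325,130,100,75,'top',COVER,best[0]),crop(s,280,160,100,75,'side',COVER,best[0])])
b=np.hstack([crop(t,170,140,100,75,'top',DISH,bd[0]),crop(s,205,215,100,75,'side',DISH,bd[0])])
cv2.imwrite('pics/crop.png',np.vstack([a,b]))
E
time python3 f.py
```

```text
cover (array([ 0.56674358, -0.21848685,  0.024     ,  0.26283469]), np.float64(0.16657066345214844)) dish (array([0.52084398, 0.22222202, 0.09251281, 0.26829866]), np.float64(0.06988388299942017))
(array([ 0.5665935 , -0.21681114,  0.024     ,  0.23939685]), np.float64(0.06443232297897339))
(array([ 0.56794351, -0.22239088,  0.024     ,  0.23213971]), np.float64(0.07531261444091797))
(array([0.52084398, 0.22222202, 0.09251281, 0.26829866]), np.float64(0.039108455181121826))
(array([0.5205145 , 0.22172549, 0.09251281, 0.27988623]), np.float64(0.029241859912872314))
real	0m9.804s
user	0m15.361s
sys	0m2.780s
```

View pics/crop.png

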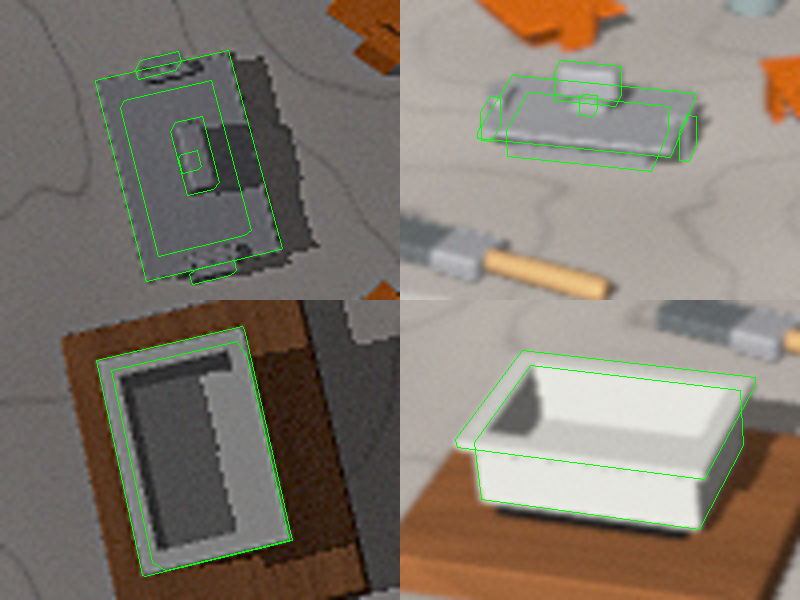

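The crop shows the grey steel cover, whose plate spans about (325–395,142–200) in the top picture, and the white dish on its board. The fitted outlines sit on both. The dish fit is tight, and the cover fits well in the top view.

```bash
cat >> h.py <<'E'
from scipy.spatial.transform import Rotation as R
def go(x,y,z,yaw):
    s=state();R_=R.from_quat(s['tool_rot'],scalar_first=True)
    d=R_.inv().apply(np.array([x,y,z])-s['tool_pos']);xa=R_.apply([1,0,0]);cur=np.arctan2(xa[1],xa[0])
    print('t',round(s['time'],2),'pos',np.round(s['tool_pos'],4),'yaw',round(cur,4),'tilt',np.round(R_.apply([0,0,1]),4),'shift(x100mm)',np.round(d*10,3),'twist',round(-(yaw-cur)*10,3),'F',np.round(s['contact_force'],2),'T',np.round(s['ft_torque'],3),'w',round(s['gripper_width'],3),'g',round(s['grasp_force'],1))
E
python3 -c "
from h import *
go(.5667,-.2175,.16,.25)"
```

```text
t 1.1 pos [ 0.203  -0.5911  0.2533] yaw 0.3308 tilt [-0.  0. -1.] shift(x100mm) [ 4.653 -2.352  0.933] twist 0.808 F [ 0.62 -0.64  0.98] T [-0.028 -0.07   0.025] w 1.001 g 0.0
```

Request:
{"fn": "apply_moves", "kwargs": {"targets": [{"translation": [0.29,-0.147,0],"twist": 0,"hand": 1},{"translation": [0.29,-0.147,0],"twist": 0,"hand": 1},{"translation": [0.29,-0.147,0],"twist": 0,"hand": 1},{"translation": [0.29,-0.147,0],"twist": 0,"hand": 1},{"translation": [0.29,-0.147,0],"twist": 0,"hand": 1},{"translation": [0.29,-0.147,0],"twist": 0,"hand": 1},{"translation": [0.29,-0.147,0],"twist": 0,"hand": 1},{"translation": [0.29,-0.147,0],"twist": 0,"hand": 1}]}}

```text
time: 1.9
tool_pos: [0.385, -0.4035, 0.2535]
tool_rot: [0.0, 0.986, 0.165, 0.0]
contact_force: [0.2, -0.4, 0.4]
gripper_width: 1.001
grasp_force: 0.0
```

Request:
{"fn": "apply_moves", "kwargs": {"targets": [{"translation": [0.29,-0.147,0.1],"twist": 0,"hand": 1},{"translation": [0.29,-0.147,0.1],"twist": 0,"hand": 1},{"translation": [0.29,-0.147,0.1],"twist": 0,"hand": 1},{"translation": [0.29,-0.147,0.1],"twist": 0,"hand": 1},{"translation": [0.29,-0.147,0.1],"twist": 0,"hand": 1},{"translation": [0.29,-0.147,0.1],"twist": 0,"hand": 1},{"translation": [0.29,-0.147,0.1],"twist": 0,"hand": 1},{"translation": [0.29,-0.147,0.1],"twist": 0.8,"hand": 1}]}}

```text
time: 2.7
tool_pos: [0.5663, -0.2169, 0.1731]
tool_rot: [0.0, 0.992, 0.124, 0.0]
contact_force: [-1.0, -0.3, -0.5]
gripper_width: 1.002
grasp_force: 0.0
```

```bash
python3 -c "
from h import *
go(.5667,-.2175,.062,.25)
save('top','top1');mc={}
grab_frame('side')
for n in('top','side'):
  try:
    m=mask(n,'cover_seat',[.5667,-.2175,.03]);mc[n]=m;print(n,m.sum(),fit(COVER,{n:m},[.5667,-.2175,.024,.25],[0,1,3]))
  except Exception as e: print(e)
"
```

```text
t 2.7 pos [ 0.5663 -0.2169  0.1731] yaw 0.2489 tilt [ 3.e-04 -2.e-04 -1.e+00] shift(x100mm) [0.002 0.006 1.111] twist -0.011 F [-1.01 -0.3  -0.48] T [-0.038  0.024  0.003] w 1.002 g 0.0
top 94.0 (array([ 0.57393411, -0.19953432,  0.024     ,  0.20654555]), np.float64(0.9495759010314941))
side 1055.0 (array([ 0.568648  , -0.22274731,  0.024     ,  0.23394059]), np.float64(0.0720374584197998))
```

Request:
{"fn": "apply_moves", "kwargs": {"targets": [{"translation": [0.005,0.015,0.25],"twist": 0,"hand": 1},{"translation": [0,0,0.25],"twist": 0,"hand": 1},{"translation": [0,0,0.25],"twist": 0,"hand": 1},{"translation": [0,0,0.2],"twist": 0,"hand": 1},{"translation": [0,0,0.1],"twist": 0,"hand": 1},{"translation": [0,0,0.06],"twist": 0,"hand": 1},{"translation": [0,0,0],"twist": 0,"hand": 1}]}}

```text
time: 3.7
tool_pos: [0.5661, -0.2198, 0.0624]
tool_rot: [0.0, 0.992, 0.125, -0.0]
contact_force: [-0.7, 0.1, 0.7]
gripper_width: 0.999
grasp_force: 0.0
```

Request:
{"fn": "apply_moves", "kwargs": {"targets": [{"translation": [0,0,0],"twist": 0,"hand": 0.6},{"translation": [0,0,0],"twist": 0,"hand": 0.4},{"translation": [0,0,0],"twist": 0,"hand": 0.3},{"translation": [0,0,0],"twist": 0,"hand": 0.0},{"translation": [0,0,0],"twist": 0,"hand": 0.0},{"translation": [0,0,0],"twist": 0,"hand": 0.0},{"translation": [0,0,0],"twist": 0,"hand": 0.0}]}}

```text
time: 4.4
tool_pos: [0.5667, -0.2193, 0.0629]
tool_rot: [0.0, 0.992, 0.125, 0.0]
contact_force: [-1.1, 0.7, 3.3]
gripper_width: 0.221
grasp_force: 59.2
```

Request:
{"fn": "apply_moves", "kwargs": {"targets": [{"translation": [0,0,-0.05],"twist": 0,"hand": 0},{"translation": [0,0,-0.15],"twist": 0,"hand": 0},{"translation": [0,0,-0.25],"twist": 0,"hand": 0},{"translation": [0,0,-0.3],"twist": 0,"hand": 0},{"translation": [0,0,-0.3],"twist": 0,"hand": 0},{"translation": [0,0,-0.25],"twist": 0,"hand": 0},{"translation": [0,0,-0.1],"twist": 0,"hand": 0},{"translation": [0,0,0],"twist": 0,"hand": 0}]}}

```text
time: 5.2
tool_pos: [0.5671, -0.2197, 0.2046]
tool_rot: [0.001, 0.992, 0.125, 0.002]
contact_force: [-0.1, 0.8, -2.7]
gripper_width: 0.219
grasp_force: 58.7
```

```bash
python3 -c "
from h import *
go(.5208,.222,.20,.272)"
```

```text
t 5.2 pos [ 0.5671 -0.2197  0.2046] yaw 0.2508 tilt [ 0.0034 -0.0018 -1.    ] shift(x100mm) [ 0.648 -4.394  0.036] twist -0.212 F [-0.12  0.84 -2.68] T [0.007 0.033 0.034] w 0.219 g 58.7
```

Request:
{"fn": "apply_moves", "kwargs": {"targets": [{"translation": [0.02,-0.1,0],"twist": 0,"hand": 0},{"translation": [0.04,-0.25,0],"twist": 0,"hand": 0},{"translation": [0.04,-0.3,0],"twist": 0,"hand": 0},{"translation": [0.04,-0.3,0],"twist": 0,"hand": 0},{"translation": [0.04,-0.3,0],"twist": 0,"hand": 0},{"translation": [0.04,-0.3,0],"twist": 0,"hand": 0},{"translation": [0.04,-0.3,0],"twist": 0,"hand": 0},{"translation": [0.05,-0.3,0],"twist": 0,"hand": 0}]}}

```text
time: 6.0
tool_pos: [0.541, -0.0014, 0.1996]
tool_rot: [-0.001, 0.992, 0.125, -0.002]
contact_force: [0.6, -1.1, -2.0]
gripper_width: 0.224
grasp_force: 58.9
```

Request:
{"fn": "apply_moves", "kwargs": {"targets": [{"translation": [0.05,-0.3,0],"twist": 0,"hand": 0},{"translation": [0.05,-0.3,0],"twist": 0,"hand": 0},{"translation": [0.05,-0.3,0],"twist": 0,"hand": 0},{"translation": [0.05,-0.3,0],"twist": 0,"hand": 0},{"translation": [0.05,-0.3,0],"twist": 0,"hand": 0},{"translation": [0.04,-0.3,0],"twist": -0.1,"hand": 0},{"translation": [0.04,-0.25,0],"twist": -0.1,"hand": 0},{"translation": [0.02,-0.1,0],"twist": 0,"hand": 0}]}}

```text
time: 6.8
tool_pos: [0.5209, 0.2157, 0.1997]
tool_rot: [-0.0, 0.991, 0.136, -0.002]
contact_force: [0.2, -0.4, -1.1]
gripper_width: 0.226
grasp_force: 59.0
```

```bash
cat > look.py <<'E'
from h import *
import sys
go(.5208,.222,.20,.272)
mc={}
s=state();tp=s['tool_pos'];p0=[tp[0],tp[1],tp[2]-.039,.272]
for n in('top','side'):
    cv2.imwrite(f'pics/{n}{sys.argv[1]}.png',cv2.cvtColor(grab_frame(n),cv2.COLOR_RGB2BGR))
    for q,parts,p in(('cover_seat',COVER,p0),('dish_rim',DISH,[.5208,.222,.0925,.27])):
        try:
            m=mask(n,q,p[:3]);r=fit(parts,{n:m},p,[0,1,3]);print(n,q,m.sum(),np.round(r[0],4),round(r[1],3),'d',np.round(r[0]-p,4))
        except Exception as e: print(n,q,e)
t=cv2.imread(f'pics/top{sys.argv[1]}.png');sd=cv2.imread(f'pics/side{sys.argv[1]}.png')
D=[.5208,.222,.0925,.27]
a=crop(t,160,125,120,100,'top',COVER+DISH[:0],p0,4);b=crop(sd,200,160,120,120,'side',COVER,p0,3)
b=cv2.resize(b,(400,400));cv2.imwrite(f'pics/c{sys.argv[1]}.png',np.hstack([cv2.resize(a,(400,333)),b[:333]]))
E
python3 look.py 2
```

```text
t 6.8 pos [0.5209 0.2157 0.1997] yaw 0.2735 tilt [-4.5e-03 -5.0e-04 -1.0e+00] shift(x100mm) [ 0.016 -0.061 -0.003] twist 0.015 F [ 0.23 -0.4  -1.12] T [-0.025  0.029 -0.022] w 0.226 g 59.0
top cover_seat 700.0 [0.5195 0.2116 0.1607 0.3056] 0.722 d [-0.0014 -0.0041  0.      0.0336]
top dish_rim 31.0 [0.5228 0.2175 0.0925 0.1962] 0.985 d [ 0.002  -0.0045  0.     -0.0738]
side cover_seat 1900.0 [0.5259 0.2072 0.1607 0.2989] 0.14 d [ 0.005  -0.0085  0.      0.0269]
side dish_rim 2474.0 [0.5196 0.2252 0.0925 0.286 ] 0.032 d [-0.0012  0.0032  0.      0.016 ]
```

View pics/c2.png

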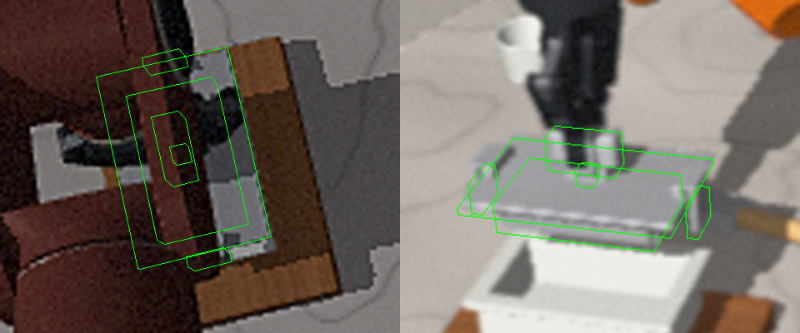

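Request:
{"fn": "apply_moves", "kwargs": {"targets": [{"translation": [0,0,0.2],"twist": 0,"hand": 0},{"translation": [0,0,0.2],"twist": 0,"hand": 0},{"translation": [0,0,0.05],"twist": 0,"hand": 0},{"translation": [0,0,0],"twist": 0,"hand": 0},{"translation": [0,0,0],"twist": 0,"hand": 0}]}}

```text
time: 7.8
tool_pos: [0.5237, 0.2136, 0.1583]
tool_rot: [-0.0, 0.991, 0.135, 0.001]
contact_force: [0.0, -0.8, -1.7]
gripper_width: 0.223
grasp_force: 59.0
```

```bash
cat > look2.py <<'E'
from h import *
import sys
k=sys.argv[1]
s=state();go(.5208,.222,.16,.272);tp=s['tool_pos'];p0=np.array([tp[0],tp[1],tp[2]-.039,.272])
f=cv2.cvtColor(grab_frame('side'),cv2.COLOR_RGB2BGR);cv2.imwrite(f'pics/s{k}.png',f)
m=mask('side','cover_seat',p0[:3])
print(fit(COVER,{'side':m},p0,[0,1,3]),fit(COVER,{'side':m},p0,[0,1]))
g=crop(f,195,170,133,100,'side',[COVER[0],COVER[2]],p0,6)
D=[.5208,.222,.0925,.272]
q=cv2.convexHull(((proj('side',place(DISH[0],D))-[195,170]+.5)*6).astype(np.float32)).astype(np.int32);cv2.polylines(g,[q],True,(255,0,255),1)
cv2.imwrite(f'pics/g{k}.png',g)
E
python3 look2.py 3
```

```text
t 7.8 pos [0.5237 0.2136 0.1583] yaw 0.2705 tilt [ 1.4e-03  4.0e-04 -1.0e+00] shift(x100mm) [-0.005 -0.088 -0.017] twist -0.015 F [ 0.   -0.84 -1.67] T [-0.054 -0.06  -0.046] w 0.223 g 59.0
(array([0.52437359, 0.21174479, 0.11932842, 0.27387807]), np.float64(0.1268298625946045)) (array([0.52434217, 0.21195193, 0.11932842, 0.272     ]), np.float64(0.12734705209732056))
```

View pics/g3.png

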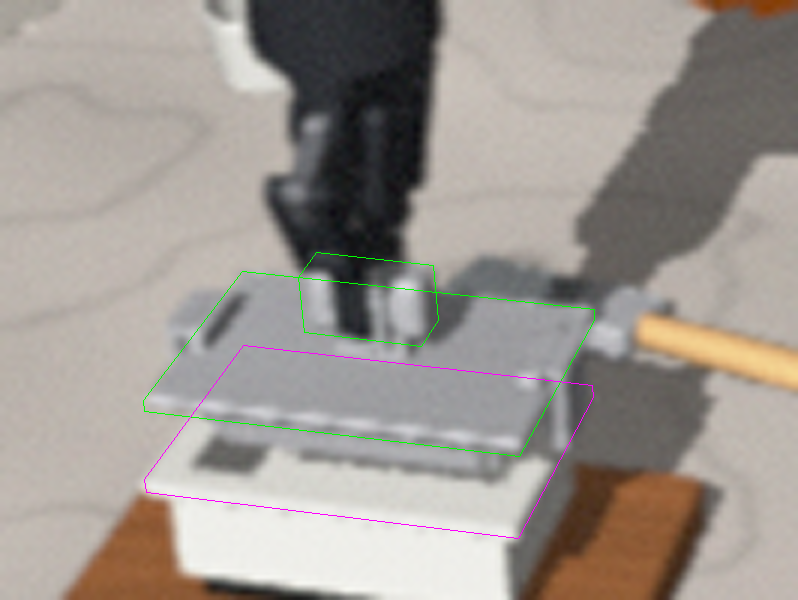

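The picture shows the cover level above the dish. The plate's left and right corners (145,400) and (595,310) agree with the model. It needs about 8 mm more towards +y.

Request:
{"fn": "apply_moves", "kwargs": {"targets": [{"translation": [0,-0.04,0],"twist": 0,"hand": 0},{"translation": [0,-0.04,0],"twist": 0,"hand": 0},{"translation": [0,0,0],"twist": 0,"hand": 0},{"translation": [0,0,0],"twist": 0,"hand": 0}]}}

```text
time: 8.35
tool_pos: [0.5208, 0.2216, 0.1573]
tool_rot: [0.0, 0.991, 0.135, 0.0]
contact_force: [-0.5, -0.4, -2.5]
gripper_width: 0.224
grasp_force: 59.0
```

Request:
{"fn": "apply_moves", "kwargs": {"targets": [{"translation": [0,0,0.02],"twist": 0,"hand": 0},{"translation": [0,0,0.02],"twist": 0,"hand": 0},{"translation": [0,0,0.02],"twist": 0,"hand": 0},{"translation": [0,0,0.02],"twist": 0,"hand": 0},{"translation": [0,0,0.0],"twist": 0,"hand": 0}]}}

```text
time: 8.85
tool_pos: [0.5213, 0.2214, 0.1494]
tool_rot: [-0.0, 0.991, 0.135, 0.001]
contact_force: [0.8, -0.4, -1.4]
gripper_width: 0.222
grasp_force: 59.1
```

```bash
python3 look2.py 4
```

```text
t 8.85 pos [0.5213 0.2214 0.1494] yaw 0.2707 tilt [ 1.1e-03  3.0e-04 -1.0e+00] shift(x100mm) [-0.004 -0.007 -0.106] twist -0.013 F [ 0.8  -0.37 -1.43] T [ 0.092 -0.302  0.013] w 0.222 g 59.1
(array([0.5229316 , 0.21899367, 0.11040713, 0.24511518]), np.float64(0.14641445875167847)) (array([0.52206158, 0.21871948, 0.11040713, 0.272     ]), np.float64(0.146431565284729))
```

View pics/g4.png

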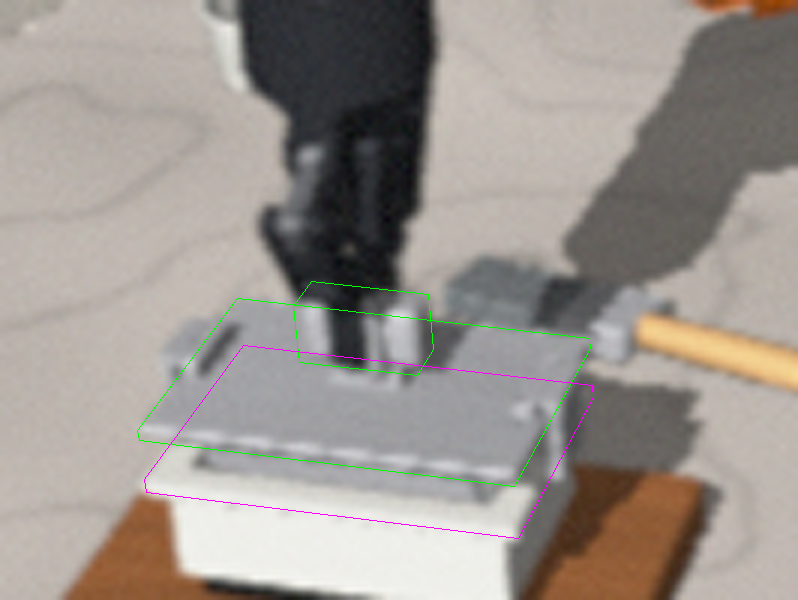

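The cover is near the clip-touch height. Its left corner (138,432) and right corner (590,340) are about 1 px off the dish's outline. I go on in small steps and watch force and torque.

Request:
{"fn": "apply_moves", "kwargs": {"targets": [{"translation": [0,0,0.01],"twist": 0,"hand": 0},{"translation": [0,0,0.01],"twist": 0,"hand": 0},{"translation": [0,0,0.0],"twist": 0,"hand": 0}]}}

```text
time: 9.3
tool_pos: [0.5215, 0.2215, 0.1479]
tool_rot: [-0.0, 0.991, 0.135, 0.001]
contact_force: [1.6, 0.4, 0.2]
gripper_width: 0.222
grasp_force: 59.3
```

```bash
python3 -c "
from h import *
go(.5213,.2215,.13,.272)"
```

```text
t 9.3 pos [0.5215 0.2215 0.1479] yaw 0.2708 tilt [ 1.6e-03  4.0e-04 -1.0e+00] shift(x100mm) [-0.002 -0.001  0.179] twist -0.012 F [1.58 0.36 0.21] T [ 0.143 -0.56  -0.002] w 0.222 g 59.3
```

Request:
{"fn": "apply_moves", "kwargs": {"targets": [{"translation": [0.01,0,0],"twist": 0,"hand": 0},{"translation": [0,0,0.01],"twist": 0,"hand": 0},{"translation": [0,0,0],"twist": 0,"hand": 0}]}}

```text
time: 9.6
tool_pos: [0.522, 0.2217, 0.1466]
tool_rot: [-0.0, 0.991, 0.135, 0.0]
contact_force: [1.4, -0.1, 1.4]
gripper_width: 0.224
grasp_force: 59.5
```

```bash
python3 -c "
from h import *
go(.5213,.2215,.13,.272)"
```

```text
t 9.6 pos [0.522  0.2217 0.1466] yaw 0.2709 tilt [ 3.e-04  1.e-04 -1.e+00] shift(x100mm) [-0.008 -0.     0.166] twist -0.011 F [ 1.44 -0.06  1.39] T [ 0.072 -0.37   0.018] w 0.224 g 59.5
```

Request:
{"fn": "apply_moves", "kwargs": {"targets": [{"translation": [0.008,0,0],"twist": 0,"hand": 0},{"translation": [0,0,0.01],"twist": 0,"hand": 0},{"translation": [0,0,0],"twist": 0,"hand": 0}]}}

```text
time: 9.9
tool_pos: [0.5227, 0.2219, 0.1457]
tool_rot: [-0.0, 0.991, 0.135, -0.0]
contact_force: [-0.6, -0.0, 3.4]
gripper_width: 0.223
grasp_force: 59.8
```

```bash
python3 -c "
from h import *
go(.5213,.2215,.13,.272)"
```

```text
t 9.9 pos [0.5227 0.2219 0.1457] yaw 0.2709 tilt [-0.  0. -1.] shift(x100mm) [-0.015 -0.     0.157] twist -0.011 F [-0.64 -0.04  3.41] T [-0.002  0.007  0.045] w 0.223 g 59.8
```

Torque and side force are now nil, so the cover is centred. I press straight down.

Request:
{"fn": "apply_moves", "kwargs": {"targets": [{"translation": [0,0,0.01],"twist": 0,"hand": 0},{"translation": [0,0,0.01],"twist": 0,"hand": 0},{"translation": [0,0,0.01],"twist": 0,"hand": 0},{"translation": [0,0,0],"twist": 0,"hand": 0}]}}

```text
time: 10.3
tool_pos: [0.5231, 0.222, 0.1432]
tool_rot: [-0.0, 0.991, 0.135, 0.001]
contact_force: [1.1, -0.3, 6.4]
gripper_width: 0.222
grasp_force: 60.2
```

```bash
python3 -c "
from h import *
go(.5213,.2215,.13,.272)"
```

```text
t 10.3 pos [0.5231 0.222  0.1432] yaw 0.2708 tilt [ 1.1e-03  3.0e-04 -1.0e+00] shift(x100mm) [-0.019 -0.     0.132] twist -0.012 F [ 1.06 -0.29  6.44] T [-0.067  0.088 -0.026] w 0.222 g 60.2
```

Request:
{"fn": "apply_moves", "kwargs": {"targets": [{"translation": [0,0,0.01],"twist": 0,"hand": 0},{"translation": [0,0,0.01],"twist": 0,"hand": 0},{"translation": [0,0,0.01],"twist": 0,"hand": 0},{"translation": [0,0,0],"twist": 0,"hand": 0}]}}

```text
time: 10.7
tool_pos: [0.5233, 0.222, 0.1405]
tool_rot: [-0.0, 0.991, 0.135, 0.001]
contact_force: [-0.7, 0.0, 7.6]
gripper_width: 0.222
grasp_force: 60.3
```

Request:
{"fn": "apply_moves", "kwargs": {"targets": [{"translation": [0,0,0.01],"twist": 0,"hand": 0},{"translation": [0,0,0.01],"twist": 0,"hand": 0},{"translation": [0,0,0.01],"twist": 0,"hand": 0},{"translation": [0,0,0],"twist": 0,"hand": 0}]}}

```text
time: 11.1
tool_pos: [0.5233, 0.222, 0.1375]
tool_rot: [-0.0, 0.991, 0.135, 0.001]
contact_force: [-0.2, 0.2, 6.6]
gripper_width: 0.224
grasp_force: 60.3
```

```bash
python3 -c "
from h import *
go(.5213,.2215,.13,.272)"
```

```text
t 11.1 pos [0.5233 0.222  0.1375] yaw 0.2708 tilt [ 1.4e-03  4.0e-04 -1.0e+00] shift(x100mm) [-0.02  -0.001  0.075] twist -0.012 F [-0.16  0.18  6.65] T [-0.069  0.162 -0.046] w 0.224 g 60.3
```

The force stays level at about 7 N, so the pad is giving way.

Request:
{"fn": "apply_moves", "kwargs": {"targets": [{"translation": [0,0,0.01],"twist": 0,"hand": 0},{"translation": [0,0,0.01],"twist": 0,"hand": 0},{"translation": [0,0,0.01],"twist": 0,"hand": 0},{"translation": [0,0,0],"twist": 0,"hand": 0}]}}

```text
time: 11.5
tool_pos: [0.5233, 0.222, 0.1345]
tool_rot: [-0.0, 0.991, 0.135, 0.001]
contact_force: [-0.3, -0.1, 6.7]
gripper_width: 0.219
grasp_force: 60.3
```

Request:
{"fn": "apply_moves", "kwargs": {"targets": [{"translation": [0,0,0.01],"twist": 0,"hand": 0},{"translation": [0,0,0.01],"twist": 0,"hand": 0},{"translation": [0,0,0.01],"twist": 0,"hand": 0},{"translation": [0,0,0],"twist": 0,"hand": 0}]}}

```text
time: 11.9
tool_pos: [0.5233, 0.222, 0.1315]
tool_rot: [-0.0, 0.991, 0.135, 0.001]
contact_force: [-1.0, 0.8, 7.3]
gripper_width: 0.222
grasp_force: 60.3
```

```bash
python3 -c "
from h import *
go(.5213,.2215,.13,.272)"
```

```text
t 11.9 pos [0.5233 0.222  0.1315] yaw 0.2708 tilt [ 1.5e-03  4.0e-04 -1.0e+00] shift(x100mm) [-0.021 -0.001  0.015] twist -0.012 F [-1.05  0.81  7.31] T [-0.001  0.132  0.018] w 0.222 g 60.3
```

Request:
{"fn": "apply_moves", "kwargs": {"targets": [{"translation": [0,0,0.01],"twist": 0,"hand": 0},{"translation": [0,0,0.01],"twist": 0,"hand": 0},{"translation": [0,0,0.01],"twist": 0,"hand": 0},{"translation": [0,0,0],"twist": 0,"hand": 0}]}}

```text
time: 12.3
tool_pos: [0.5233, 0.222, 0.1285]
tool_rot: [-0.0, 0.991, 0.135, 0.001]
contact_force: [0.4, -0.2, 7.6]
gripper_width: 0.224
grasp_force: 60.3
```

Request:
{"fn": "apply_moves", "kwargs": {"targets": [{"translation": [0,0,0.01],"twist": 0,"hand": 0},{"translation": [0,0,0.01],"twist": 0,"hand": 0},{"translation": [0,0,0],"twist": 0,"hand": 0}]}}

```text
time: 12.6
tool_pos: [0.5233, 0.222, 0.1266]
tool_rot: [-0.0, 0.991, 0.135, 0.001]
contact_force: [-0.5, -0.5, 8.2]
gripper_width: 0.225
grasp_force: 60.4
```

Request:
{"fn": "apply_moves", "kwargs": {"targets": [{"translation": [0,0,0.01],"twist": 0,"hand": 0},{"translation": [0,0,0.01],"twist": 0,"hand": 0},{"translation": [0,0,0],"twist": 0,"hand": 0}]}}

```text
time: 12.9
tool_pos: [0.5237, 0.2221, 0.1252]
tool_rot: [-0.0, 0.991, 0.135, 0.001]
contact_force: [-0.6, -1.1, 9.3]
gripper_width: 0.227
grasp_force: 60.7
```

The force is rising, so the dish's foot has met the board. Next come the clips.

Request:
{"fn": "apply_moves", "kwargs": {"targets": [{"translation": [0,0,0.01],"twist": 0,"hand": 0},{"translation": [0,0,0.01],"twist": 0,"hand": 0},{"translation": [0,0,0],"twist": 0,"hand": 0}]}}

```text
time: 13.2
tool_pos: [0.5242, 0.2222, 0.124]
tool_rot: [-0.0, 0.991, 0.135, 0.002]
contact_force: [-1.2, -0.3, 11.6]
gripper_width: 0.224
grasp_force: 61.2
```

Request:
{"fn": "apply_moves", "kwargs": {"targets": [{"translation": [0,0,0.01],"twist": 0,"hand": 0},{"translation": [0,0,0.01],"twist": 0,"hand": 0},{"translation": [0,0,0],"twist": 0,"hand": 0}]}}

```text
time: 13.5
tool_pos: [0.5245, 0.2223, 0.1236]
tool_rot: [-0.0, 0.991, 0.135, 0.002]
contact_force: [-3.5, -1.3, 18.5]
gripper_width: 0.223
grasp_force: 62.1
```

```bash
python3 -c "
from h import *
go(.5213,.2215,.115,.272)"
```

```text
t 13.5 pos [0.5245 0.2223 0.1236] yaw 0.2708 tilt [ 0.0038  0.001  -1.    ] shift(x100mm) [-0.034 -0.001  0.086] twist -0.012 F [-3.47 -1.26 18.49] T [-0.221  0.867 -0.019] w 0.223 g 62.1
```

Side force Fx is −3.5 N with torque 0.87, and the arm has drifted about 2 mm in +x under load. I ease that off before pressing on.

Request:
{"fn": "apply_moves", "kwargs": {"targets": [{"translation": [-0.01,0,0],"twist": 0,"hand": 0},{"translation": [-0.008,0,0],"twist": 0,"hand": 0},{"translation": [0,0,0],"twist": 0,"hand": 0}]}}

```text
time: 13.8
tool_pos: [0.5234, 0.222, 0.1234]
tool_rot: [-0.0, 0.991, 0.135, 0.003]
contact_force: [-0.5, 0.0, 14.5]
gripper_width: 0.221
grasp_force: 61.5
```

```bash
python3 look2.py 5
```

```text
t 13.8 pos [0.5234 0.222  0.1234] yaw 0.2709 tilt [ 0.0059  0.0017 -1.    ] shift(x100mm) [-0.023 -0.007 -0.366] twist -0.011 F [-0.46  0.03 14.46] T [-0.127  0.329 -0.003] w 0.221 g 61.5
(array([0.52487708, 0.2153892 , 0.08443789, 0.2851676 ]), np.float64(0.1866641640663147)) (array([0.52525576, 0.21474694, 0.08443789, 0.272     ]), np.float64(0.18779224157333374))
```

View pics/g5.png

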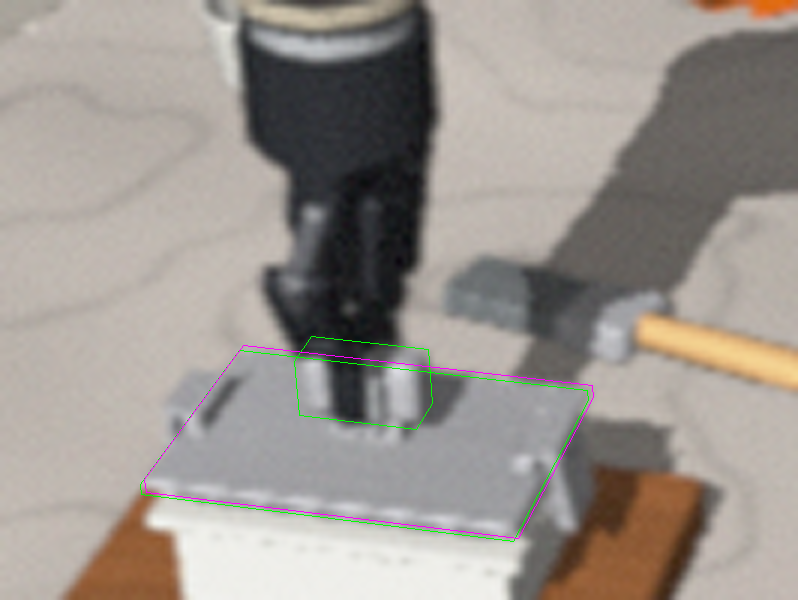

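The picture shows the skirt inside the dish and the plate about 8–10 mm above the rim. The clips are spread, the right one at (560,500), so this is near the clip peak. I keep pressing.

Request:
{"fn": "apply_moves", "kwargs": {"targets": [{"translation": [-0.005,0,0.01],"twist": 0,"hand": 0},{"translation": [0,0,0],"twist": 0,"hand": 0}]}}

```text
time: 14.15
tool_pos: [0.5222, 0.222, 0.1209]
tool_rot: [-0.001, 0.991, 0.135, 0.002]
contact_force: [-0.0, 2.1, 5.2]
gripper_width: 0.222
grasp_force: 60.2
```

```bash
python3 -c "
from h import *
go(.5213,.2215,.115,.272)"
```

```text
t 14.15 pos [0.5222 0.222  0.1209] yaw 0.2708 tilt [ 0.0046  0.0021 -1.    ] shift(x100mm) [-0.01   0.003  0.059] twist -0.012 F [-0.01  2.09  5.18] T [ 0.245 -0.133  0.037] w 0.222 g 60.2
```

Request:
{"fn": "apply_moves", "kwargs": {"targets": [{"translation": [0,0,0.01],"twist": 0,"hand": 0},{"translation": [0,0,0.01],"twist": 0,"hand": 0},{"translation": [0,0,0],"twist": 0,"hand": 0}]}}

```text
time: 14.45
tool_pos: [0.5213, 0.2218, 0.1172]
tool_rot: [-0.001, 0.991, 0.135, 0.001]
contact_force: [0.6, 1.5, 4.8]
gripper_width: 0.227
grasp_force: 60.0
```

Request:
{"fn": "apply_moves", "kwargs": {"targets": [{"translation": [0,0,0.01],"twist": 0,"hand": 0},{"translation": [0,0,0.01],"twist": 0,"hand": 0},{"translation": [0,0,0],"twist": 0,"hand": 0}]}}

```text
time: 14.75
tool_pos: [0.5196, 0.2211, 0.1131]
tool_rot: [-0.0, 0.991, 0.135, -0.001]
contact_force: [1.4, 1.4, -0.9]
gripper_width: 0.223
grasp_force: 59.3
```

```bash
python3 -c "
from h import *
go(.5213,.2215,.115,.272)"
```

```text
t 14.75 pos [0.5196 0.2211 0.1131] yaw 0.2708 tilt [-2.e-03 -3.e-04 -1.e+00] shift(x100mm) [ 0.017  0.001 -0.019] twist -0.012 F [ 1.38  1.38 -0.93] T [ 0.361 -0.324 -0.03 ] w 0.223 g 59.3
```

Request:
{"fn": "apply_moves", "kwargs": {"targets": [{"translation": [0.008,0,0.01],"twist": 0,"hand": 0},{"translation": [0,0,0.005],"twist": 0,"hand": 0},{"translation": [0,0,0],"twist": 0,"hand": 0}]}}

```text
time: 15.05
tool_pos: [0.5197, 0.2211, 0.1131]
tool_rot: [0.0, 0.991, 0.135, -0.002]
contact_force: [-7.8, -0.8, 8.1]
gripper_width: 0.226
grasp_force: 60.7
```

Request:
{"fn": "apply_moves", "kwargs": {"targets": [{"translation": [0,0,0.01],"twist": 0,"hand": 0},{"translation": [0,0,0],"twist": 0,"hand": 0}]}}

```text
time: 15.25
tool_pos: [0.5197, 0.2211, 0.1131]
tool_rot: [0.0, 0.991, 0.135, -0.003]
contact_force: [-10.2, -2.0, 14.1]
gripper_width: 0.221
grasp_force: 61.4
```

```bash
python3 -c "
from h import *
go(.5213,.2215,.115,.272)"
```

```text
t 15.25 pos [0.5197 0.2211 0.1131] yaw 0.271 tilt [-0.0051 -0.0014 -1.    ] shift(x100mm) [ 0.016  0.001 -0.02 ] twist -0.01 F [-10.25  -2.02  14.13] T [-0.115  1.222  0.019] w 0.221 g 61.4
```

This is a firm stop at z = 0.1131. I relieve the side load and press a bit more to be sure.

Request:
{"fn": "apply_moves", "kwargs": {"targets": [{"translation": [-0.012,0,0.005],"twist": 0,"hand": 0},{"translation": [0,0,0.005],"twist": 0,"hand": 0},{"translation": [0,0,0],"twist": 0,"hand": 0}]}}

```text
time: 15.55
tool_pos: [0.5197, 0.2211, 0.1131]
tool_rot: [0.0, 0.991, 0.135, -0.001]
contact_force: [-8.2, -0.1, 15.1]
gripper_width: 0.222
grasp_force: 61.7
```

```bash
python3 look2.py 6
```

```text
t 15.55 pos [0.5197 0.2211 0.1131] yaw 0.2709 tilt [-2.1e-03 -5.0e-04 -1.0e+00] shift(x100mm) [ 0.012 -0.006 -0.469] twist -0.011 F [-8.2  -0.14 15.08] T [-0.069  1.087 -0.019] w 0.222 g 61.7
(array([0.52191865, 0.21509389, 0.0740653 , 0.27214963]), np.float64(0.2167462706565857)) (array([0.52189423, 0.21505472, 0.0740653 , 0.272     ]), np.float64(0.2168034315109253))
```

View pics/g6.png

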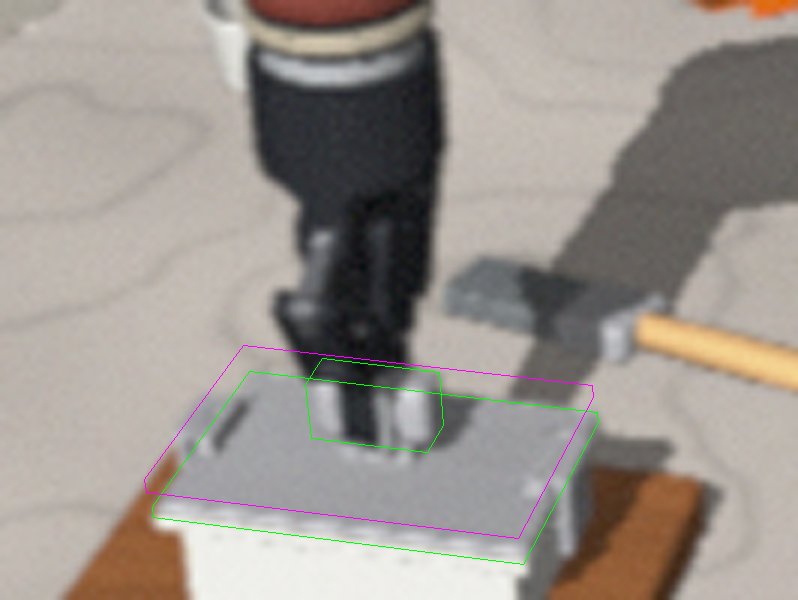

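The plate lies flush on the rim (front edge at about (345,530)) and both clips hang vertically again: it is home. I add one firm press with the side load taken out.

Request:
{"fn": "apply_moves", "kwargs": {"targets": [{"translation": [-0.015,0,0.01],"twist": 0,"hand": 0},{"translation": [-0.01,0,0.01],"twist": 0,"hand": 0},{"translation": [0,0,0],"twist": 0,"hand": 0}]}}

```text
time: 16.0
tool_pos: [0.5196, 0.2211, 0.113]
tool_rot: [-0.0, 0.991, 0.135, 0.002]
contact_force: [-2.8, 0.8, 17.2]
gripper_width: 0.224
grasp_force: 62.0
```

```bash
python3 -c "
from h import *
go(.5213,.2215,.115,.272)"
```

```text
t 16.0 pos [0.5196 0.2211 0.113 ] yaw 0.2709 tilt [ 0.0041  0.0013 -1.    ] shift(x100mm) [ 0.017  0.    -0.019] twist -0.011 F [-2.8   0.79 17.24] T [ 0.049  0.64  -0.042] w 0.224 g 62.0
```

Request:
{"fn": "apply_moves", "kwargs": {"targets": [{"translation": [-0.005,0,0.01],"twist": 0,"hand": 0},{"translation": [0,0,0.01],"twist": 0,"hand": 0},{"translation": [0,0,0],"twist": 0,"hand": 0}]}}

```text
time: 16.3
tool_pos: [0.5196, 0.2211, 0.113]
tool_rot: [-0.0, 0.991, 0.135, 0.002]
contact_force: [-6.3, -0.6, 25.5]
gripper_width: 0.222
grasp_force: 63.2
```

Request:
{"fn": "apply_moves", "kwargs": {"targets": [{"translation": [0,0,-0.02],"twist": 0,"hand": 0},{"translation": [0,0,-0.02],"twist": 0,"hand": 0},{"translation": [0.005,0,-0.02],"twist": 0,"hand": 0},{"translation": [0.005,0,-0.02],"twist": 0,"hand": 0},{"translation": [0,0,0],"twist": 0,"hand": 0}]}}

```text
time: 16.8
tool_pos: [0.5172, 0.2201, 0.1134]
tool_rot: [0.0, 0.991, 0.135, -0.001]
contact_force: [1.3, 1.0, -2.1]
gripper_width: 0.217
grasp_force: 59.0
```

```bash
python3 -c "
from h import *
go(.5196,.2211,.122,.272)"
```

```text
t 16.8 pos [0.5172 0.2201 0.1134] yaw 0.2707 tilt [-0.0026 -0.0012 -1.    ] shift(x100mm) [ 0.026 -0.003 -0.086] twist -0.013 F [ 1.27  0.98 -2.13] T [ 0.1  -0.26  0.  ] w 0.217 g 59.0
```

Request:
{"fn": "apply_moves", "kwargs": {"targets": [{"translation": [0.005,0,-0.02],"twist": 0,"hand": 0},{"translation": [0.01,0,-0.02],"twist": 0,"hand": 0},{"translation": [0.01,0,-0.03],"twist": 0,"hand": 0},{"translation": [0,0,-0.03],"twist": 0,"hand": 0},{"translation": [0,0,-0.02],"twist": 0,"hand": 0},{"translation": [0,0,0],"twist": 0,"hand": 0},{"translation": [0,0,0],"twist": 0,"hand": 0}]}}

```text
time: 17.5
tool_pos: [0.5205, 0.2212, 0.1269]
tool_rot: [0.0, 0.991, 0.135, -0.0]
contact_force: [0.2, 0.6, -7.5]
gripper_width: 0.221
grasp_force: 58.7
```

```bash
python3 -c "
from h import *
go(.5196,.2211,.113,.272)
f=cv2.cvtColor(grab_frame('side'),cv2.COLOR_RGB2BGR)
cv2.imwrite('pics/l7.png',crop(f,195,190,133,100,'side',[],None,6))"
```

```text
t 17.5 pos [0.5205 0.2212 0.1269] yaw 0.2708 tilt [-0.e+00 -1.e-04 -1.e+00] shift(x100mm) [-0.009 -0.001  0.139] twist -0.012 F [ 0.18  0.64 -7.53] T [ 0.013 -0.004  0.016] w 0.221 g 58.7
```

View pics/l7.png

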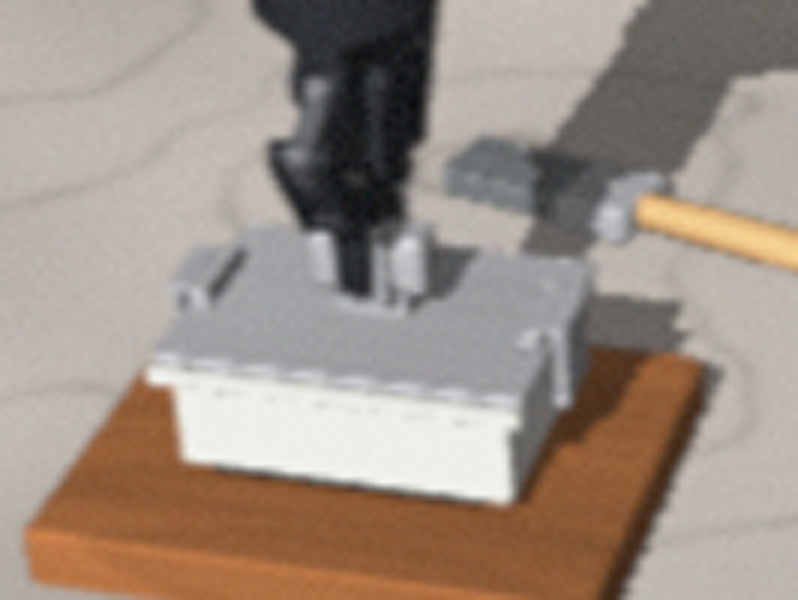

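Fz is −7.5 N, the weight of cover and dish together, and the picture shows the closed dish hanging level above the board. The clips hold. I set it down.

Request:
{"fn": "apply_moves", "kwargs": {"targets": [{"translation": [0,0,0.03],"twist": 0,"hand": 0},{"translation": [0,0,0.03],"twist": 0,"hand": 0},{"translation": [0,0,0.03],"twist": 0,"hand": 0},{"translation": [0,0,0.02],"twist": 0,"hand": 0},{"translation": [0,0,0.01],"twist": 0,"hand": 0},{"translation": [0,0,0.01],"twist": 0,"hand": 0},{"translation": [0,0,0],"twist": 0,"hand": 0}]}}

```text
time: 18.25
tool_pos: [0.5212, 0.2214, 0.1146]
tool_rot: [-0.0, 0.991, 0.135, 0.001]
contact_force: [0.1, -0.1, -3.3]
gripper_width: 0.223
grasp_force: 59.2
```

```bash
python3 -c "
from h import *
go(.5196,.2211,.113,.272)"
```

```text
t 18.25 pos [0.5212 0.2214 0.1146] yaw 0.2708 tilt [ 1.7e-03  5.0e-04 -1.0e+00] shift(x100mm) [-0.017 -0.001  0.016] twist -0.012 F [ 0.06 -0.12 -3.32] T [-0.016  0.025 -0.009] w 0.223 g 59.2
```

Dish is down (force −3.3 N). I lower the 1.5 mm slack, re-seat the cover gently, and look at the readings.

Request:
{"fn": "apply_moves", "kwargs": {"targets": [{"translation": [0,0,0.01],"twist": 0,"hand": 0},{"translation": [0,0,0.01],"twist": 0,"hand": 0},{"translation": [-0.005,0,0.01],"twist": 0,"hand": 0},{"translation": [0,0,0],"twist": 0,"hand": 0}]}}

```text
time: 18.65
tool_pos: [0.5213, 0.2214, 0.1131]
tool_rot: [-0.0, 0.991, 0.135, 0.001]
contact_force: [-2.0, -0.4, 4.9]
gripper_width: 0.223
grasp_force: 60.6
```

```bash
python3 -c "
from h import *
go(.5196,.2211,.113,.272)"
```

```text
t 18.65 pos [0.5213 0.2214 0.1131] yaw 0.2708 tilt [ 2.7e-03  7.0e-04 -1.0e+00] shift(x100mm) [-0.017 -0.001  0.001] twist -0.012 F [-1.99 -0.44  4.94] T [-0.169  0.487 -0.056] w 0.223 g 60.6
```

Request:
{"fn": "apply_moves", "kwargs": {"targets": [{"translation": [-0.005,0,-0.015],"twist": 0,"hand": 0},{"translation": [0,0,0],"twist": 0,"hand": 0.4},{"translation": [0,0,0],"twist": 0,"hand": 0.7},{"translation": [0,0,0],"twist": 0,"hand": 0.8},{"translation": [0,0,0],"twist": 0,"hand": 0.8},{"translation": [0,0,0],"twist": 0,"hand": 0.8}]}}

```text
time: 19.25
tool_pos: [0.5195, 0.2209, 0.1122]
tool_rot: [-0.0, 0.991, 0.135, -0.0]
contact_force: [-0.2, -0.5, 0.3]
gripper_width: 0.794
grasp_force: 0.0
```

Request:
{"fn": "apply_moves", "kwargs": {"targets": [{"translation": [0,0,-0.05],"twist": 0,"hand": 0.8},{"translation": [0,0,-0.15],"twist": 0,"hand": 0.8},{"translation": [0,0,-0.3],"twist": 0,"hand": 0.8},{"translation": [0,0,-0.4],"twist": 0,"hand": 0.8},{"translation": [0,0,-0.4],"twist": 0,"hand": 0.8},{"translation": [0,0,-0.2],"twist": 0,"hand": 0.8},{"translation": [0,0,0],"twist": 0,"hand": 0.8}]}}

```text
time: 19.95
tool_pos: [0.5217, 0.2216, 0.2689]
tool_rot: [-0.001, 0.991, 0.135, 0.005]
contact_force: [0.1, -0.4, 0.4]
gripper_width: 0.797
grasp_force: 0.0
```

```bash
python3 -c "
from h import *
go(.5196,.2211,.25,.272)
f=cv2.cvtColor(grab_frame('side'),cv2.COLOR_RGB2BGR)
cv2.imwrite('pics/l8.png',crop(f,195,190,133,100,'side',[],None,6))"
```

```text
t 19.95 pos [0.5217 0.2216 0.2689] yaw 0.2709 tilt [ 0.0099  0.0028 -0.9999] shift(x100mm) [-0.024 -0.001  0.189] twist -0.011 F [ 0.08 -0.45  0.4 ] T [-0.026 -0.023  0.034] w 0.797 g 0.0
```

View pics/l8.png

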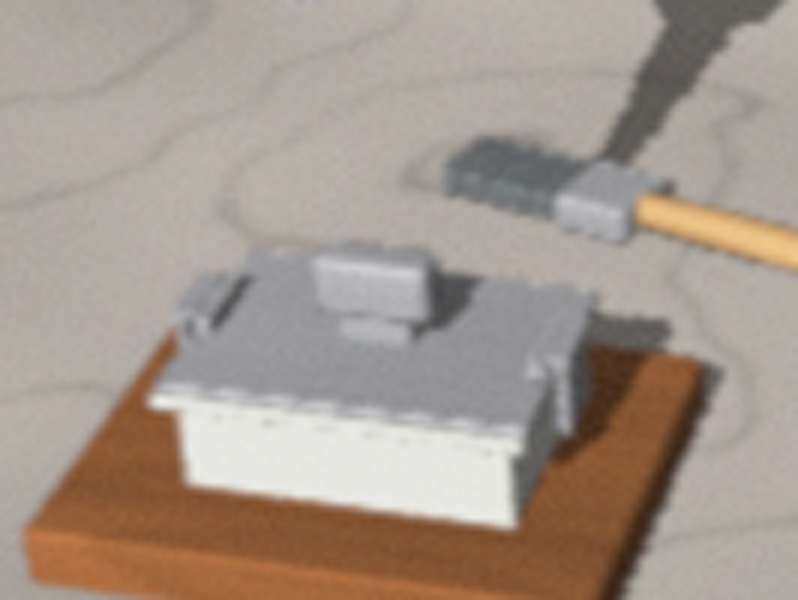

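The closed dish stands upright on its board (centre about (370,400) in the crop), the cover is flush and the gripper is clear. I hand it in.

```bash
python3 -c "
from plant import *
print(job_done())"
```

```text
the job is handed in; nothing more can be done
None
```

The steel cover is clipped home on the white dish at about 28 N at most (45 N allowed); the clips held when I lifted it about 12 mm, and it is back upright on its board, released and handed in at 20 s.

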